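# Switch the vial sorter to its other tray and run the batch

## Robot

A 6-joint arm with a two-finger parallel gripper is mounted at the origin on a cart in front of the work surface, level with it; the furniture and walls round the work are solid. World frame = base frame: x ahead of the robot, y to its left, z up, the work surface at z = 0. Lengths are in m, angles in degrees, forces in N, time in s.
With the tool pointing down it reaches from about 0.425 to 0.95 m from the base axis. Payload 14.7 kg.
Tool frame: the origin (TCP) lies midway between the tips of the shut fingers; the grasp point (between the pads) lies 19 mm behind it; z points along the fingers, y is the line along which they close (so a half turn about z gives the same grasp; the last joint's range is limited). The gripper opens to 85 mm and grips with 20 to 120 N. Pads are 22 mm wide; open, the fingers measure 114 mm over their backs; the gripper's body (76 mm by 85 mm) begins 54 mm behind the grasp point. The pads swing forward as they close: fully open they stand 13 mm farther back than shut.
Start: joints at [73.992, 27.513, 91.461, -0, 61.026, -2.67], TCP at [0.15, 0.632, 0.231] pointing down, gripper open.
Joint ranges: [-157.49, 157.49], [-46.99, 117.5], [13.45, 153.17], [-89.5, 269.5], [5.16, 153.95], [-167.48, 167.48]. Speed limits (degrees/s): [108.29, 108.29, 136.94, 172.46, 172.46, 172.46].

## Interface

Orientations are given as [roll, pitch, yaw] about the fixed x, y, z axes, in that order (R = Rz(yaw) Ry(pitch) Rx(roll)).
In Python, from cell import ctrl gives the robot as it stands.
- The arm moves only by the tool drive_tool, never from a script. Its argument "moves" is a list of rows, each an object with "translation": the shift along the world's x, y, z in m, a list of three; "twist": the turn, a rotation vector about the world's x, y, z in degrees, a list of three; "grip": the opening in per cent of the stroke, from 0 (shut) to 100 (fully open). In form: [{"translation": [tx, ty, tz], "twist": [ax, ay, az], "grip": grip}, ...]. A call has 1 to 5 rows; each row is the pose to reach, as a shift and turn from the pose commanded when the call began; what a row does not reach only later rows make up. A row lasts 1/8 s, in which the tool goes at most 62.5 mm and 10.7 degrees, less where a joint would pass 70% of its speed; a pose out of reach is approached as far as the arm can. A call with a gripper value outside its range is refused whole. The fingers move at their own pace and stop on an object; "grip_force" is the grip in N (left out, the last holds). Time passes only in rows, so rows that repeat a pose let the fingers close. It gives the time, the measured TCP pose, the force, the opening and the grip force at its end, in the units of the state.
- ctrl.read_state(): the state, without advancing time (a new reading comes with each control period).
- ctrl.read_camera(name): name is "scene" or "side" or "wrist"; returns a dict with "image" (480x640x3 uint8, red, green, blue), "fx", "fy", "cx", "cy" (pixels), "distortion" ([k1, k2, p1, p2, k3] as OpenCV has them; the pictures are not rectified), "world_from_camera" (4x4, takes a point from camera to world coordinates). Camera axes: x right, y down, z forward; pixel columns grow to the right and rows downward; lengths in m; the calibration is good to about 2 mm. A picture is of the moment at which its call begins. There is no depth.
- ctrl.sign_off(): hands the job in; it is judged then, once.
Trained networks look in a picture, given as the dict that the camera call returned (one of the last four; its "shot" number tells which), for a name from the list of things; names that differ only in an ending like _2 or _b are one class to them, and where a whole thing is asked for, a point or a joint stands for the part that bears it (a point fixed in the world has none). Each returns a list of dicts, best first, with "confidence" (0 to 1); they miss things now and then, are a little off and sometimes report something else, mostly with a low value. They report only what shows in the picture. A call takes as long as a camera call.
- ctrl.cut_out(picture, name): "pixels" (480x640 bool, what is visible of it) and "rect" ([left, top, right, bottom] in pixels, round what is visible of it).
The state is a dict: "t": time; "joint_positions": joint angles; "qd": joint speeds; "tau": joint torques, N m; "eef_pos": TCP position; "eef_rot": TCP orientation; "ft_force": force on the tool from outside, world axes, zero at the start; "ft_torque": the same for the moment, N m; "opening": opening from 0.0 (shut) to 1.0 (fully open); "grip_force": force on a finger pad.
Only numpy, scipy, OpenCV 4.12 (cv2) and the standard library are available. Lean on these libraries where they do the work, as an engineer would, in place of code of your own. Each camera call takes 0.05 s, during which the arm holds its last target. There are 200 camera calls.

## Task

The vials waiting in the sorter's magazine belong in the tray opposite the one the seesaw gate now slopes to. Working gently with a fingertip, press the raised end of the gate down until it has rocked fully over, then push the shutter's flange fully open so that all three vials roll down into the tray on that side, and when they lie there push the shutter fully closed again. Push the flange without gripping it, do not touch the vials, and leave everything else on the worktop where it stands.

Things in the scene. Friction and masses are not known exactly. Their poses are not given: they have to be found in the camera images.
- sorter: fixed vial sorter, white and bare sheet metal, 570 mm wide (y), 130 deep; origin on the worktop under the gate's pivot, x away from the front side, y to its left. White back panel at x = +46 mm, 227 high; on it an upright magazine (y +-18 mm, x -36 to +43, 133 to 233 mm high) with three vials; under it the shutter, under that the gate; each side a ramp (70 to 34 mm high) down to a white tray
- gate (a joint): seesaw gate, rad: white-lined steel trough 160 mm long (y), pivot along the sorter's x, 70 mm up, floor 20 mm above the pivot. +0.36 left (+y) end down on its stop, -0.36 right end down; starts resting on either stop. Top-heavy, hardly any friction: under 1 N rocks it, past 0 it falls to the other stop and stays. Vials dropping on it roll off its low end down that side's ramp into that tray
- tab_left (a point): middle of the upper face of the gate's left thumb tab, a flat steel tab 32 mm (x) by 34 mm (y), sticking out to the front of the trough's left end; in the gate's frame x -51, y +63, z +20 mm from the pivot. About 111 mm above the worktop when raised, 66 mm when down; free space above it
- tab_right (a point): the same on the right thumb tab (y -63 mm in the gate's frame)
- shutter (a joint): travel of the shutter, m: 0 closed (stop), 0.038 fully open (stop), opening to the sorter's right (-y). Flat aluminium slide under the magazine, top 133 mm above the worktop; about 1.2 N of friction, stays where it is left. The vials drop one after the other, within about 2 s, once it is almost fully open
- shutter_flange (a point): middle of the shutter's upright thumb flange in front of the magazine: aluminium sheet folded to a U, 36 mm long (x), 11 mm over its two leaves (y), from 133 to 167 mm above the worktop; this point is 150 mm up, at x -85 mm in the sorter's frame, y -1 mm when closed. Push its left (+y) face to the right to open, its right face to the left to close; free space on both sides
- tray_left_floor (a point): middle of the inner floor of the left tray (white plastic, inside 73 mm in x by 114 mm in y, outer wall 42 mm high, floor falling 4 degrees outwards, fixed to the sorter); axes as the sorter's; 17 mm above the worktop, at y +218 mm in the sorter's frame
- tray_right_floor (a point): the same for the right tray (y -218 mm)
- vial_1: lowest vial in the magazine: clear glass vial with paper label and full-width white screw cap, 28 mm in diameter, 61 mm long, about 30 g, slippery, lying along the sorter's x with the cap to the front; origin at its middle, own x along its length (from the cap to the base)
- vial_2: the same, the middle vial
- vial_3: the same, the top vial
- tally: round grey-white hand tally counter, 54x45x19 mm, on the worktop in front of the sorter's right ramp and tray; origin under its centre; not to be moved
- tape_roll: roll of pale green tape lying flat, 60 mm in diameter, 19 mm high, in front of the left ramp and tray; origin under its centre; not to be moved
- timer: white lab timer, 66x66x18 mm, near the front edge of the worktop on the left; origin under its centre; not to be moved
- marker_black: black and grey marker pen, 135x16x17 mm, lying near the front edge on the right; origin under its centre; not to be moved
- bottle_buffer: white bottle with blue cap, 56 mm in diameter, 111 mm high, behind the right tray; origin under its centre; not to be moved
- lens_cleaner: small brown bottle with black cap, 30x29x72 mm, behind the left ramp and tray; origin under its centre; not to be moved
- tube_2: 50 ml tube with orange cap standing to the right of the sorter, 33 mm in diameter, 114 mm high; origin under its centre; not to be moved
- forceps: steel forceps, 126x11x9 mm, lying near the front edge on the right; origin under its centre; not to be moved

How it is judged (in metres and radians):
On the way, in this order (a step that is already met when the one before it is completed fails the run):
1. the gate is rocked fully over to its other side while the shutter is still closed (distance of tab_left from where it was at the start of the episode above 0.025 m and (value of joint gate above 0.33 rad or value of joint gate below -0.33 rad) and value of joint shutter below 0.006 m), for 0.2 s.
2. all three vials have rolled into the tray that the gate now slopes to (distance of tab_left from where it was at the start of the episode above 0.025 m and ((value of joint gate above 0.33 rad and x of vial_1 in the frame of tray_left_floor between -0.036 and 0.036 m and y of vial_1 in the frame of tray_left_floor between -0.055 and 0.055 m and z of vial_1 in the frame of tray_left_floor between 0.003 and 0.035 m and x of vial_2 in the frame of tray_left_floor between -0.036 and 0.036 m and y of vial_2 in the frame of tray_left_floor between -0.055 and 0.055 m and z of vial_2 in the frame of tray_left_floor between 0.003 and 0.035 m and x of vial_3 in the frame of tray_left_floor between -0.036 and 0.036 m and y of vial_3 in the frame of tray_left_floor between -0.055 and 0.055 m and z of vial_3 in the frame of tray_left_floor between 0.003 and 0.035 m) or (value of joint gate below -0.33 rad and x of vial_1 in the frame of tray_right_floor between -0.036 and 0.036 m and y of vial_1 in the frame of tray_right_floor between -0.055 and 0.055 m and z of vial_1 in the frame of tray_right_floor between 0.003 and 0.035 m and x of vial_2 in the frame of tray_right_floor between -0.036 and 0.036 m and y of vial_2 in the frame of tray_right_floor between -0.055 and 0.055 m and z of vial_2 in the frame of tray_right_floor between 0.003 and 0.035 m and x of vial_3 in the frame of tray_right_floor between -0.036 and 0.036 m and y of vial_3 in the frame of tray_right_floor between -0.055 and 0.055 m and z of vial_3 in the frame of tray_right_floor between 0.003 and 0.035 m))), for 0.2 s.
At the end, for the whole second after the job is handed in: the gate rests on the stop opposite to the one it started on (more than 0.33 rad over), all three vials lie at rest in the tray on that side (centres within 36 mm in x and 55 mm in y of the middle of its floor, 3 to 35 mm above it), and the shutter is closed to within 4 mm (all of step 2 and value of joint shutter below 0.004 m and linear speed of each of vial_1, vial_2, vial_3 below 0.02 m/s); the robot touches nothing.
It fails at once if a vial is touched with the fingers or arm (more than 0.5 N) (contact force between any of the fingers, the arm and vial_1 above 0.5 N or contact force between any of the fingers, the arm and vial_2 above 0.5 N or contact force between any of the fingers, the arm and vial_3 above 0.5 N).
It fails at once if the flange is gripped (both its leaves pressed with more than 2 N at once) (contact force between the fingers and flange_left above 2 N and contact force between the fingers and flange_right above 2 N).
It fails at once if a vial is lifted (its centre more than 0.25 m above the worktop) (height (world z) of any of vial_1, vial_2, vial_3 above 0.25 m).
It fails at once if the sorter is pressed with more than 80 N (contact force between any of the fingers, the arm and sorter above 80 N).
It fails at once if a thing standing by is moved more than 20 mm (marker and forceps 30 mm) (distance of any of tally, tape_roll, timer, bottle_buffer, tube_2, lens_cleaner from where it was at the start of the episode above 0.02 m or distance of any of marker_black, forceps from where it was at the start of the episode above 0.03 m).
It also fails if it takes over 48 s, if anything falls off the work surface, if the arm or the gripper's body presses on something with over 40 N, if the wrist force passes 120 N, or if a joint passes its speed limit or range.

## Working session

There is one attempt and no reset: what is moved stays moved. The work goes in short steps, Python scripts to look and compute and a tool call to move; the robot and the scene stay as the last step left them, time stands still between calls to the robot, and variables do not carry over. Pictures are saved under pics/ and viewed, at most 10 in all, crops included, and the job is handed in when it is done.

Besides the shell and the picture viewer there is one more tool, called as a command line: name --argument value ..., lists and objects as JSON in quotes. drive_tool: Moves the arm, as the interface text tells. Its arguments: {"type":"object","properties":{"moves":{"type":"array","items":{"type":"object","properties":{"translation":{"type":"array","items":{"type":"number"}},"twist":{"type":"array","items":{"type":"number"}},"grip":{"type":"number"}}}},"grip_force":{"type":"number"}},"required":["moves"]}

```bash
mkdir -p pics
cat > h.py <<'E'
import numpy as np, cv2
from cell import ctrl
def K(p): return np.array([[p['fx'],0,p['cx']],[0,p['fy'],p['cy']],[0,0,1.]])
def proj(p,X):
    T=np.linalg.inv(np.array(p['world_from_camera'])); X=np.atleast_2d(X)
    return cv2.projectPoints(X.astype(float),cv2.Rodrigues(T[:3,:3])[0],T[:3,3],K(p),np.array(p['distortion'],float))[0][:,0]
def onz(p,uv,z):
    n=cv2.undistortPoints(np.array(uv,float).reshape(-1,1,2),K(p),np.array(p['distortion'],float))[:,0]
    T=np.array(p['world_from_camera']); d=np.c_[n,np.ones(len(n))]@T[:3,:3].T; o=T[:3,3]
    return o+d*((z-o[2])/d[:,2])[:,None]
def save(p,f): cv2.imwrite(f,cv2.cvtColor(p['image'],cv2.COLOR_RGB2BGR))
E
python3 - <<'E'
from h import *
for c in ['scene','side']:
    p=ctrl.read_camera(c); save(p,f'pics/{c}0.png'); print(c,np.round(p['world_from_camera'],3).tolist())
    for n in ['sorter','gate','tab_left','shutter_flange','shutter','tray_left_floor','tally','tape_roll','tube_2','vial_1']:
        print(n,[(round(d['confidence'],2),np.round(d['rect']).tolist()) for d in ctrl.cut_out(p,n)[:3]])
print(ctrl.read_state())
E
```

```text
scene [[0.83, -0.295, 0.473, 0.052], [-0.557, -0.401, 0.727, -0.837], [-0.025, -0.867, -0.497, 0.672], [0.0, 0.0, 0.0, 1.0]]
sorter [(0.63, [263.0, 181.0, 416.0, 335.0])]
gate [(0.58, [289.0, 232.0, 351.0, 252.0])]
tab_left [(0.9, [286.0, 234.0, 355.0, 255.0])]
shutter_flange [(0.81, [291.0, 222.0, 319.0, 237.0]), (0.68, [405.0, 326.0, 429.0, 382.0]), (0.45, [246.0, 339.0, 313.0, 357.0])]
shutter [(0.79, [291.0, 220.0, 339.0, 244.0]), (0.72, [187.0, 244.0, 208.0, 261.0])]
tray_left_floor [(0.58, [261.0, 183.0, 414.0, 340.0])]
tally [(0.58, [312.0, 302.0, 332.0, 322.0])]
tape_roll []
tube_2 [(0.9, [405.0, 324.0, 428.0, 382.0]), (0.43, [328.0, 394.0, 395.0, 408.0])]
vial_1 [(0.61, [291.0, 223.0, 314.0, 239.0])]
side [[-0.998, -0.039, 0.053, 0.458], [-0.066, 0.638, -0.767, 1.412], [-0.004, -0.769, -0.639, 1.347], [0.0, 0.0, 0.0, 1.0]]
sorter [(0.84, [281.0, 210.0, 335.0, 334.0])]
gate [(0.72, [288.0, 234.0, 322.0, 280.0])]
tab_left [(0.83, [291.0, 232.0, 322.0, 284.0]), (0.21, [267.0, 208.0, 285.0, 236.0])]
shutter_flange [(0.68, [315.0, 236.0, 335.0, 250.0])]
shutter [(0.73, [317.0, 23
[... 232 characters left out ...]
276.0, 209.0, 335.0, 331.0])]
{'t': 1.1, 'joint_positions': array([ 7.39921380e+01,  2.75128884e+01,  9.14614097e+01,  1.25290579e-03,
        6.10239722e+01, -2.66916727e+00]), 'qd': array([ 0.03594549,  0.03447165, -0.00773197,  0.06064729, -0.0513643 ,
       -0.0080555 ]), 'tau': array([ 2.98118321e-03, -9.50493550e+01, -4.30621469e+01, -2.07143430e-04,
        1.35034872e-03, -2.90989044e-05]), 'eef_pos': array([0.14992451, 0.63247852, 0.23130171]), 'eef_rot': array([ 1.79998221e+02, -1.01435066e-03,  1.66660698e+02]), 'ft_force': array([ 0.38038587, -0.01592143, -0.19514313]), 'ft_torque': array([-0.0297399 ,  0.02766006,  0.0648442 ]), 'grip_force': 0.0, 'opening': 1.0041986205020814}
```

View pics/scene0.png

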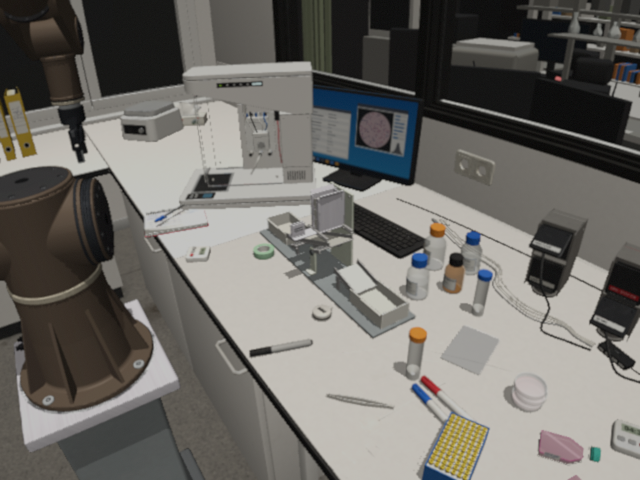

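View pics/side0.png

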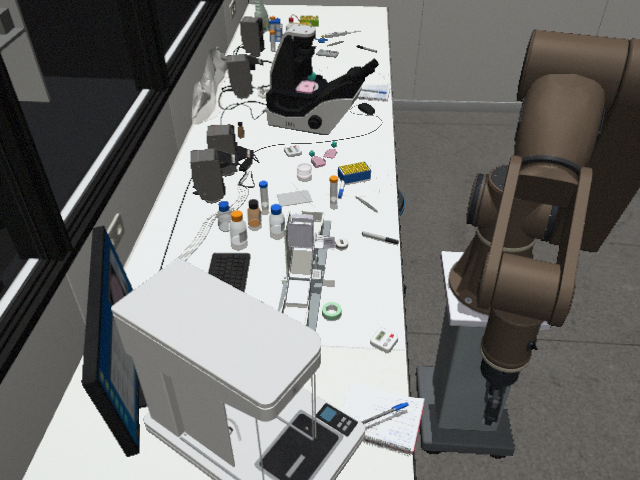

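Both views show the sorter: in the scene view it runs from about (262,230) to (414,318), in the side view from about (283,330) to (320,212). I'll zoom in on both.

Run:
```python
from h import *
a=cv2.imread('pics/scene0.png')[170:345,240:430]; b=cv2.imread('pics/side0.png')[195:345,250:370]
a=cv2.resize(a,None,fx=3.4,fy=3.4,interpolation=3)
b=cv2.resize(b,None,fx=4,fy=4,interpolation=3)
cv2.imwrite('pics/a.png',a);cv2.imwrite('pics/b.png',b)
p=ctrl.read_camera('scene'); print(onz(p,[[380,330],[413,318],[261,230]],0))
p=ctrl.read_camera('side'); print(onz(p,[[281,325],[316,329],[332,222]],0))
```

```text
[[ 0.57343659 -0.28194877  0.        ]
 [ 0.66168752 -0.29554321  0.        ]
 [ 0.57508917  0.28918348  0.        ]]
[[ 0.661608    0.21953411  0.        ]
 [ 0.55459862  0.22884041  0.        ]
 [ 0.5330305  -0.29291912  0.        ]]
```

View pics/a.png

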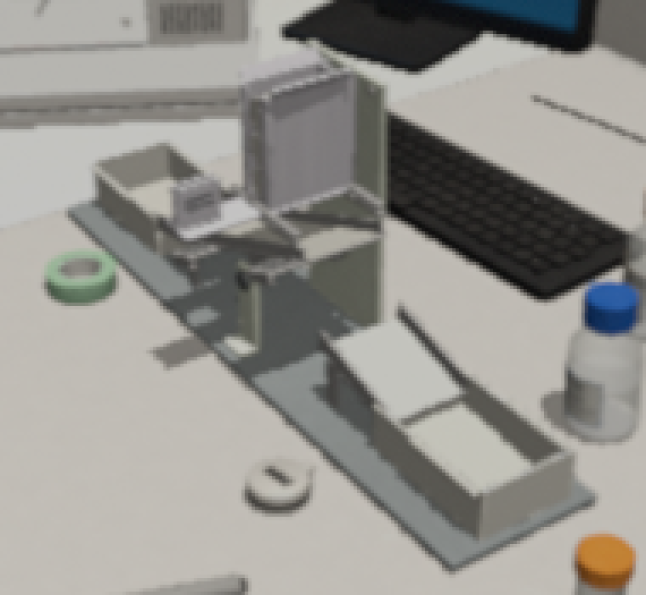

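View pics/b.png

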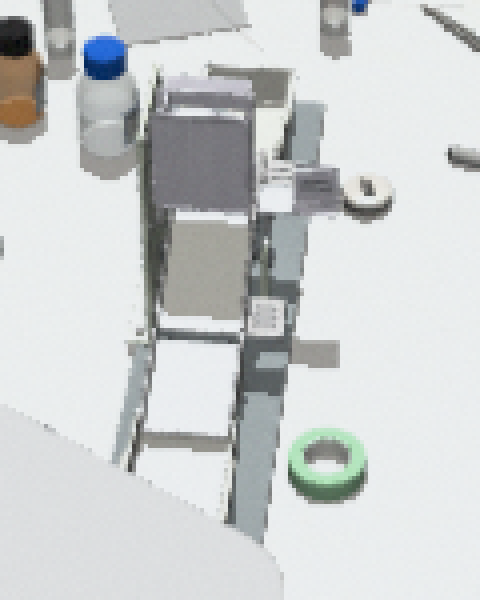

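```bash
cat > fit.py <<'E'
from h import *
from scipy.optimize import least_squares
ps=ctrl.read_camera('scene'); pd=ctrl.read_camera('side')
S=lambda u,v:(240+u/3.4,170+v/3.4); D=lambda u,v:(250+u/4,195+v/4)
def W(q,P):
    c,s=np.cos(q[2]),np.sin(q[2]); P=np.array(P,float)
    return np.c_[q[0]+c*P[:,0]-s*P[:,1],q[1]+s*P[:,0]+c*P[:,1],P[:,2]]
def tab(y,g): c,s=np.cos(g),np.sin(g); return [-.051,y*c-.02*s*1, .07-y*s*1+.02*c]
def tabs(g): # g>0 left end down
    f=lambda y:[-.051, y*np.cos(g)+.02*np.sin(g), .07-y*np.sin(g)+.02*np.cos(g)]
    return f(.063),f(-.063)
if __name__=='__main__':
  for g in(.36,-.36):
    L,R=tabs(g)
    def res(q,full=False):
        xf=q[3]
        sc=W(q,[[xf,-.285,0],[xf+.13,-.285,0],[xf,.285,0],L,R,[-.085,-.001,.15],[-.036,-.018,.233]])
        ms=[S(451,570),S(593,497),S(70,210),S(190,255),S(270,268),S(198,203),S(265,95)]
        sd=W(q,[L,[-.085,-.001,.167]]); md=[D(266,315),D(317,180)]
        r=np.r_[proj(ps,sc)-ms,proj(pd,sd)-md]
        return r if full else r.ravel()
    o=least_squares(res,[.62,0,0,-.08],loss='soft_l1'); print(g,o.cost,np.round(o.x,4)); print(np.round(res(o.x,True),1).tolist())
E
python3 fit.py
```

```text
0.36 12.975723375935868 [ 0.615  -0.0113 -0.0403 -0.0608]
[[0.1, 0.9], [3.0, 0.8], [-0.3, 0.8], [0.4, -2.1], [-0.4, -1.2], [-2.3, -0.7], [-2.2, -2.3], [-0.6, -0.3], [-0.4, -3.7]]
-0.36 54.16245397991688 [ 0.6135 -0.0071 -0.0443 -0.0581]
[[-1.2, -0.3], [1.9, -0.1], [-0.3, 0.0], [0.9, -15.0], [1.5, 16.1], [-3.8, -1.3], [-3.7, -2.8], [0.1, -12.8], [-0.1, -2.8]]
```

The residuals put the left end down (+0.36). So I press the right tab and the vials go to the right tray. I'll move in above it, fingers shut and turned about -79°, for a wrist look.

drive_tool --moves '[{"translation":[0.03,-0.048,0.02],"twist":[0,0,-10],"grip":0},{"translation":[0.06,-0.096,0.04],"twist":[0,0,-20],"grip":0},{"translation":[0.09,-0.144,0.06],"twist":[0,0,-30],"grip":0},{"translation":[0.12,-0.192,0.08],"twist":[0,0,-40],"grip":0},{"translation":[0.15,-0.24,0.1],"twist":[0,0,-50],"grip":0}]'

```text
t: 1.92
eef_pos: [0.3006, 0.3909, 0.3321]
eef_rot: [180.0, -0.0, 116.4]
ft_force: [0.7, 0.5, 0.2]
opening: 0.002
grip_force: 0.0
```

drive_tool --moves '[{"translation":[0.03,-0.05,0],"twist":[0,0,-7],"grip":0},{"translation":[0.06,-0.1,0],"twist":[0,0,-14],"grip":0},{"translation":[0.085,-0.155,0],"twist":[0,0,-21],"grip":0},{"translation":[0.105,-0.21,0],"twist":[0,0,-29],"grip":0},{"translation":[0.12,-0.27,0],"twist":[0,0,-29],"grip":0}]'

```text
t: 2.55
eef_pos: [0.4206, 0.1207, 0.3316]
eef_rot: [179.9, -0.0, 87.5]
ft_force: [0.5, -0.6, -0.2]
opening: 0.0
grip_force: 0.0
```

drive_tool --moves '[{"translation":[0.02,-0.06,0],"twist":[0,0,0],"grip":0},{"translation":[0.04,-0.12,0],"twist":[0,0,0],"grip":0},{"translation":[0.06,-0.17,0],"twist":[0,0,0],"grip":0},{"translation":[0.06,-0.17,0],"twist":[0,0,0],"grip":0}]'

```text
t: 3.05
eef_pos: [0.4809, -0.0508, 0.3312]
eef_rot: [180.0, 0.0, 87.4]
ft_force: [-0.7, 1.7, 0.3]
opening: 0.0
grip_force: 0.0
```

Run:
```python
from fit import *
s=ctrl.read_state(); print(s['eef_pos'],s['eef_rot'],s['ft_force'],s['t'])
p=ctrl.read_camera('wrist'); save(p,'pics/w.png'); im=cv2.imread('pics/w.png')
print(np.round(p['world_from_camera'],3).tolist())
q=[.615,-.0113,-.0403]; L,R=tabs(.36)
pt=W(q,[L,R,[-.085,-.001,.15],[-.067,-.001,.167],[-.103,-.001,.167],[-.036,-.018,.233],[-.036,.018,.233],[-.061,-.285,0],[-.061,.285,0]])
for u in proj(p,pt): cv2.circle(im,tuple(int(round(x)) for x in np.clip(u,-5000,5000)),3,(0,0,255),-1)
cv2.imwrite('pics/w1.png',im); print(np.round(proj(p,pt)).tolist())
```

```text
[ 0.47975335 -0.04791113  0.33115607] [-1.79971979e+02 -1.49651849e-02  8.75660415e+01] [0.7667631  0.86948289 0.48445133] 3.15
[[0.999, -0.041, -0.013, 0.482], [-0.043, -0.953, -0.299, 0.028], [-0.0, 0.3, -0.954, 0.473], [0.0, 0.0, 0.0, 1.0]]
[[414.0, 72.0], [417.0, 212.0], [387.0, 158.0], [416.0, 161.0], [365.0, 161.0], [492.0, 204.0], [499.0, 140.0], [379.0, 369.0], [400.0, -171.0]]
```

View pics/w1.png

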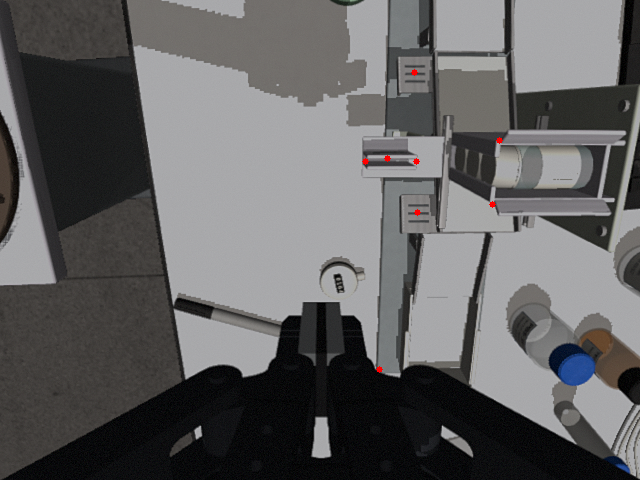

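The wrist view confirms the pose fit: the left tab is at (414,72), the right tab at (417,212), the flange at (387,160) and the magazine at (495,170). Next I go down over the right tab.

drive_tool --moves '[{"translation":[0.05,-0.02,0],"twist":[0,0,0],"grip":0},{"translation":[0.075,-0.03,-0.05],"twist":[0,0,0],"grip":0},{"translation":[0.075,-0.03,-0.11],"twist":[0,0,0],"grip":0},{"translation":[0.075,-0.03,-0.17],"twist":[0,0,0],"grip":0},{"translation":[0.075,-0.03,-0.2],"twist":[0,0,0],"grip":0}]'

```text
t: 3.82
eef_pos: [0.5531, -0.0755, 0.1285]
eef_rot: [-179.8, -0.0, 87.8]
ft_force: [-0.3, 0.1, 1.0]
opening: 0.002
grip_force: 0.0
```

drive_tool --moves '[{"translation":[0,0,-0.01],"twist":[0,0,0],"grip":0},{"translation":[0,0,-0.02],"twist":[0,0,0],"grip":0},{"translation":[0,0,-0.03],"twist":[0,0,0],"grip":0},{"translation":[0,0,-0.04],"twist":[0,0,0],"grip":0},{"translation":[0,0,-0.048],"twist":[0,0,0],"grip":0}]'

```text
t: 4.45
eef_pos: [0.5551, -0.0776, 0.083]
eef_rot: [180.0, 0.0, 87.7]
ft_force: [0.7, -0.3, -0.9]
opening: 0.001
grip_force: 0.0
```

drive_tool --moves '[{"translation":[0,0,0],"twist":[0,0,0],"grip":0},{"translation":[0,0,0],"twist":[0,0,0],"grip":0}]'

```text
t: 4.7
eef_pos: [0.5551, -0.0776, 0.0834]
eef_rot: [180.0, 0.0, 87.7]
ft_force: [0.1, -0.5, 0.4]
opening: 0.0
grip_force: 0.0
```

Run:
```python
from fit import *
p=ctrl.read_camera('scene'); save(p,'pics/s1.png')
im=cv2.resize(cv2.imread('pics/s1.png')[200:300,260:380],None,fx=4,fy=4,interpolation=3)
q=[.615,-.0113,-.0403]
for g,c in((.36,(0,0,255)),(-.36,(255,0,0))):
    for u in proj(p,W(q,list(tabs(g)))): cv2.circle(im,(int((u[0]-260)*4),int((u[1]-200)*4)),3,c,-1)
cv2.imwrite('pics/s1c.png',im)
```

```text
(no output)
```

View pics/s1c.png

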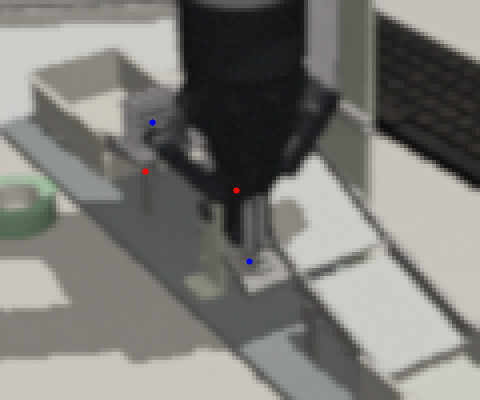

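The crop shows the gate rocked over: the right tab is at its down position (250,262) and the left one is raised. I'll lift and go to the left of the flange.

drive_tool --moves '[{"translation":[0,0,0.06],"twist":[0,0,0],"grip":0},{"translation":[-0.028,0,0.115],"twist":[0,0,0],"grip":0},{"translation":[-0.028,0.04,0.14],"twist":[0,0,0],"grip":0},{"translation":[-0.028,0.1,0.14],"twist":[0,0,0],"grip":0},{"translation":[-0.028,0.105,0.1],"twist":[0,0,0],"grip":0}]'

```text
t: 5.48
eef_pos: [0.5291, 0.0305, 0.1859]
eef_rot: [179.6, -0.0, 87.8]
ft_force: [0.4, -1.0, -0.9]
opening: -0.001
grip_force: 0.0
```

drive_tool --moves '[{"translation":[0,0,-0.03],"twist":[0,0,0],"grip":0},{"translation":[0,0,-0.038],"twist":[0,0,0],"grip":0},{"translation":[0,-0.005,-0.038],"twist":[0,0,0],"grip":0},{"translation":[0,-0.01,-0.038],"twist":[0,0,0],"grip":0}]'

```text
t: 5.98
eef_pos: [0.5277, 0.0169, 0.1464]
eef_rot: [179.9, 0.0, 87.6]
ft_force: [0.1, -0.2, -0.2]
opening: 0.002
grip_force: 0.0
```

drive_tool --moves '[{"translation":[0,-0.008,0],"twist":[0,0,0],"grip":0},{"translation":[0,-0.017,0],"twist":[0,0,0],"grip":0},{"translation":[-0.001,-0.026,0],"twist":[0,0,0],"grip":0},{"translation":[-0.001,-0.035,0],"twist":[0,0,0],"grip":0},{"translation":[-0.002,-0.042,0],"twist":[0,0,0],"grip":0}]'

```text
t: 6.6
eef_pos: [0.5249, -0.0252, 0.1453]
eef_rot: [180.0, 0.0, 87.6]
ft_force: [0.6, 1.7, 0.9]
opening: 0.003
grip_force: 0.7
```

drive_tool --moves '[{"translation":[0,-0.002,0],"twist":[0,0,0],"grip":0},{"translation":[0,-0.004,0],"twist":[0,0,0],"grip":0}]'

```text
t: 6.85
eef_pos: [0.5247, -0.0285, 0.1452]
eef_rot: [-180.0, -0.0, 87.7]
ft_force: [-0.6, 1.8, 0.1]
opening: 0.0
grip_force: 0.6
```

drive_tool --moves '[{"translation":[0,-0.001,0],"twist":[0,0,0],"grip":0},{"translation":[0,-0.002,0],"twist":[0,0,0],"grip":0},{"translation":[0,-0.003,0],"twist":[0,0,0],"grip":0}]'

```text
t: 7.22
eef_pos: [0.5248, -0.0312, 0.1452]
eef_rot: [-180.0, -0.0, 87.7]
ft_force: [0.3, 10.7, 0.6]
opening: -0.001
grip_force: 5.4
```

The stop shows at 10.7 N, so the shutter is fully open. I'll back off, cross over to the right and check the vials.

drive_tool --moves '[{"translation":[0,0.008,0],"twist":[0,0,0],"grip":0},{"translation":[0,0.008,0.055],"twist":[0,0,0],"grip":0},{"translation":[0,0,0.08],"twist":[0,0,0],"grip":0},{"translation":[0,-0.057,0.08],"twist":[0,0,0],"grip":0},{"translation":[0,-0.057,0.08],"twist":[0,0,0],"grip":0}]'

```text
t: 7.85
eef_pos: [0.5254, -0.091, 0.2258]
eef_rot: [179.9, 0.1, 87.5]
ft_force: [0.8, 0.8, 0.4]
opening: -0.003
grip_force: 0.0
```

drive_tool --moves '[{"translation":[0,0,0],"twist":[0,0,0],"grip":0},{"translation":[0,0,0],"twist":[0,0,0],"grip":0},{"translation":[0,0,0],"twist":[0,0,0],"grip":0},{"translation":[0,0,0],"twist":[0,0,0],"grip":0},{"translation":[0,0,0],"twist":[0,0,0],"grip":0}]'

```text
t: 8.48
eef_pos: [0.525, -0.0883, 0.2253]
eef_rot: [-180.0, -0.0, 87.7]
ft_force: [-0.2, -0.2, 0.3]
opening: 0.0
grip_force: 0.0
```

drive_tool --moves '[{"translation":[0,0,0],"twist":[0,0,0],"grip":0},{"translation":[0,0,0],"twist":[0,0,0],"grip":0},{"translation":[0,0,0],"twist":[0,0,0],"grip":0},{"translation":[0,0,0],"twist":[0,0,0],"grip":0},{"translation":[0,0,0],"twist":[0,0,0],"grip":0}]'

```text
t: 9.1
eef_pos: [0.5249, -0.0885, 0.2253]
eef_rot: [180.0, -0.0, 87.7]
ft_force: [-0.6, -0.6, -0.2]
opening: -0.003
grip_force: 0.0
```

drive_tool --moves '[{"translation":[0,0,0],"twist":[0,0,0],"grip":0},{"translation":[0,0,0],"twist":[0,0,0],"grip":0},{"translation":[0,0,0],"twist":[0,0,0],"grip":0},{"translation":[0,0,0],"twist":[0,0,0],"grip":0},{"translation":[0,0,0],"twist":[0,0,0],"grip":0}]'

```text
t: 9.72
eef_pos: [0.5249, -0.0885, 0.2253]
eef_rot: [180.0, 0.0, 87.7]
ft_force: [0.5, -0.6, -0.4]
opening: 0.003
grip_force: 0.0
```

Run:
```python
from fit import *
p=ctrl.read_camera('scene'); save(p,'pics/s2.png')
w=ctrl.read_camera('wrist'); save(w,'pics/w2.png')
a=cv2.resize(cv2.imread('pics/s2.png')[190:345,270:430],None,fx=2.4,fy=2.4,interpolation=3)
b=cv2.resize(cv2.imread('pics/w2.png'),(400,300)); H=max(len(a),300)
c=np.zeros((H,a.shape[1]+400,3),np.uint8); c[:len(a),:a.shape[1]]=a; c[:300,a.shape[1]:]=b
cv2.imwrite('pics/c2.png',c); print(c.shape)
```

```text
(372, 784, 3)
```

View pics/c2.png

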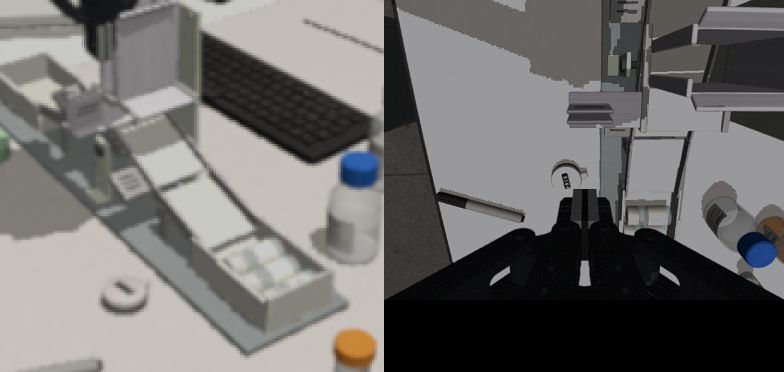

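The three vials lie in the right tray at about (262,262) in the crop, the magazine is empty, and the shutter is open. Now I close it.

drive_tool --moves '[{"translation":[0,0,-0.05],"twist":[0,0,0],"grip":0},{"translation":[0,0,-0.08],"twist":[0,0,0],"grip":0},{"translation":[0,0.01,-0.08],"twist":[0,0,0],"grip":0},{"translation":[0,0.02,-0.08],"twist":[0,0,0],"grip":0}]'

```text
t: 10.42
eef_pos: [0.5256, -0.0679, 0.1463]
eef_rot: [179.9, 0.0, 87.6]
ft_force: [-0.4, -0.2, 0.9]
opening: 0.002
grip_force: 0.0
```

drive_tool --moves '[{"translation":[0,0.009,0],"twist":[0,0,0],"grip":0},{"translation":[0,0.018,0],"twist":[0,0,0],"grip":0},{"translation":[0.001,0.027,0],"twist":[0,0,0],"grip":0},{"translation":[0.001,0.035,0],"twist":[0,0,0],"grip":0},{"translation":[0.002,0.041,0],"twist":[0,0,0],"grip":0}]'

```text
t: 11.05
eef_pos: [0.5264, -0.0271, 0.1453]
eef_rot: [-179.9, 0.0, 87.7]
ft_force: [-7.0, -3.9, 7.0]
opening: -0.001
grip_force: 0.7
```

drive_tool --moves '[{"translation":[0,0.001,0],"twist":[0,0,0],"grip":0},{"translation":[0,0.002,0],"twist":[0,0,0],"grip":0},{"translation":[0,0.003,0],"twist":[0,0,0],"grip":0}]'

```text
t: 11.42
eef_pos: [0.5264, -0.0254, 0.1453]
eef_rot: [-179.9, 0.1, 87.7]
ft_force: [-6.0, -20.3, 5.2]
opening: 0.001
grip_force: 8.9
```

drive_tool --moves '[{"translation":[0,-0.01,0],"twist":[0,0,0],"grip":0},{"translation":[-0.02,-0.03,0],"twist":[0,0,0],"grip":0},{"translation":[-0.03,-0.04,0.06],"twist":[0,0,0],"grip":0},{"translation":[-0.04,-0.04,0.12],"twist":[0,0,0],"grip":0},{"translation":[-0.04,-0.04,0.18],"twist":[0,0,0],"grip":0}]'

```text
t: 12.05
eef_pos: [0.486, -0.0645, 0.3271]
eef_rot: [-180.0, -0.0, 87.6]
ft_force: [1.6, -0.8, -0.0]
opening: -0.002
grip_force: 0.0
```

Run:
```python
from fit import *
w=ctrl.read_camera('wrist'); save(w,'pics/w3.png'); im=cv2.imread('pics/w3.png')
q=[.615,-.0113,-.0403]
pts=[[x,y,.167] for x in(-.067,-.103) for y in(-.0065,.0045)]
for u in proj(w,W(q,pts)): cv2.circle(im,tuple(int(round(x)) for x in u),2,(0,0,255),-1)
cv2.imwrite('pics/w3.png',im); print(ctrl.read_state()['ft_force'])
```

```text
[-0.4294158  -0.71451667 -0.66535247]
```

View pics/w3.png

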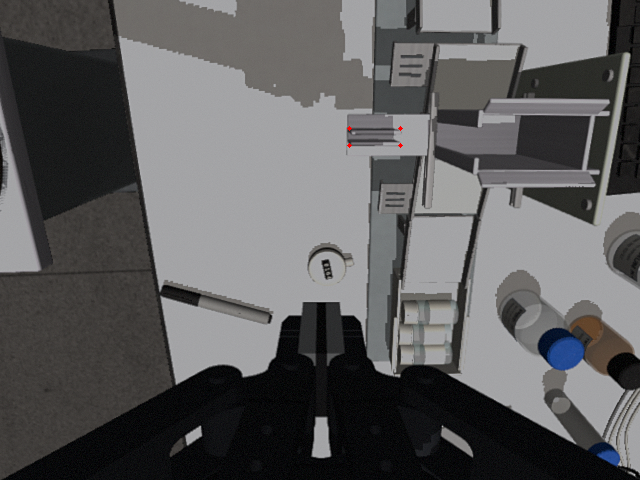

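The wrist view shows the flange back at its closed position (375,138), on the predicted points. The left tab is raised, and the three vials are in the right tray at about (427,333). The arm is clear, so I hand in.

```bash
python3 -c "
from cell import ctrl
print(ctrl.sign_off())"
```

```text
the job is handed in; nothing more can be done
None
```

I rocked the gate fully over to the right, all three vials rolled into the right tray, the shutter is closed again, and I handed the job in at about 12 s; the sign-off returned no verdict.

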